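# Tick off the morning bird round on its tap-down markers

### The arm

A 6-joint arm with a two-finger parallel gripper is mounted at the origin on the work surface. World frame = base frame: x ahead of the robot, y to its left, z up, the work surface at z = 0. Lengths are in m, angles in rad, forces in N, time in s.
With the tool pointing down it reaches from about 0.35 to 0.875 m from the base axis. Payload 4.2 kg.
Tool frame: the origin (TCP) lies on the centre line of the jaws, within the pads' length; the fingertips stand 8 mm ahead of it and the grasp point (between the pads) lies 11 mm behind it; z points along the fingers, y is the line along which they close (so a half turn about z gives the same grasp; the last joint's range is limited). The gripper opens to 87 mm and grips with 3 to 60 N. Pads are 19 mm wide; open, the fingers measure 117 mm over their backs; the gripper's body (75 mm by 190 mm) begins 51 mm behind the grasp point.
Start: joints at [-0.887, 0.385, 0.008, 0, -1.194, -0.259], TCP at [0.258, -0.569, 0.231] pointing down, gripper open.
Joint ranges: [-3.14, 3.14], [-1.21, 2.06], [-1.07, 1.41], [-3.16, 2.05], [-2.99, -0.16], [-3.1, 3.1]. Speed limits (rad/s): [2.79, 2.79, 3.14, 3.14, 3.14, 3.14].

### API

Orientations are given as a unit quaternion [x, y, z, w].
In Python, from workcell import bot gives the robot as it stands.
- The arm moves only by the shell command python3 -m crank 'ROWS' [FORCE]. ROWS is JSON, a list of rows, each a list of 7 numbers: the turn, a rotation vector about the world's x, y, z in rad, then the shift along the world's x, y, z in m, then the opening, from 0 (shut) to 1 (fully open). In form: [[ax, ay, az, dx, dy, dz, hand], ...]. A call has 1 to 20 rows; each row shifts and turns the commanded pose from where the row before left it; what a row does not reach is not made up. A row lasts 1/12 s, in which the tool goes at most 41.7 mm and 7.16 degrees, less where a joint would pass 70% of its speed; a pose out of reach is approached as far as the arm can. A call with a gripper value outside its range is refused whole. The fingers move at their own pace and stop on an object; FORCE is the grip in N (left out, the last holds). Time passes only in rows, so rows that do not move let the fingers close. It gives the time, the measured TCP pose, the force, the opening and the grip force at its end, in the units of the state.
- bot.observe(): the state, without advancing time (a new reading comes with each control period).
- bot.snapshot(name): name is "scene" or "side" or "wrist"; returns the picture (400x640x3 uint8, red, green, blue); there is no depth.
- bot.camera_model(name): a dict with "vfov" (degrees; the focal length in pixels is half the picture's height over the tangent of half this angle, whatever the lens; pixels are square), "cx", "cy" (the principal point, pixels), "extrinsics" (4x4, takes a point from world to camera coordinates); the wrist camera has in their place "mount" (4x4, takes a point from camera to tool coordinates, whose origin is the TCP and whose axes are the flange's). Camera axes: x right, y down, z forward; pixel columns grow to the right and rows downward; lengths in m; the calibration is good to about 2 mm. A picture is of the moment at which its call begins: read the wrist's pose just before it. camera_model takes no time and is no camera call.
- bot.close_job(): hands the job in; it is judged then, once.
The state is a dict: "clock": time; "joints": joint angles; "qd": joint speeds; "effort": joint torques, N m; "position": TCP position; "tool_rot": TCP orientation; "wrist_force": force on the tool from outside, world axes, zero at the start; "torque": the same for the moment, N m; "grip_width": opening from 0.0 (shut) to 1.0 (fully open); "finger_force": force on a finger pad.
Only numpy, scipy, OpenCV 4.12 (cv2) and the standard library are available. Lean on these libraries where they do the work, as an engineer would, in place of code of your own. Each camera call takes 0.05 s, during which the arm holds its last target. There are 200 camera calls.

### The job

The birds on the balcony have been seen to: tick the round off on the three pop-up reminder markers by pushing each coloured cap right down with a light fingertip tap, first the red one (seed), then the blue one (water), and last the yellow one (perch). The order counts, so leave the later caps up until their turn. Tap gently, do not lift, shove or topple the markers, and leave the feeder and its door, the bath dish, the scoop and the dowel as they are.

Things in the scene. Friction and masses are not known exactly. Their poses are not given: they have to be found in the camera images.
- seed_marker: The seed reminder marker: a loose white plastic cone stump of 0.25 to 0.5 kg with a red band at its foot and a round red cap on a steel stem. Housing 50 mm high, 72 mm across the foot, 54 mm across its top. Origin: centre of its underside, on the shelf; z up. The three markers may stand in any left-right order.
- seed_top (a point): Centre of the flat top of the seed marker's red cap, which is 36 mm across and 10 mm thick; it is the spot to tap, from above. It stands 81 mm above the shelf with the cap fully up, 69 mm with it fully down and let go, and goes down with the cap. The cap sits on a soft cushion that gives 1.2 N per mm, up to 8 mm, under the finger and springs back when let go.
- seed_cap (a joint): How far the stem of the red cap has been pushed down, m, without the give of the cushion: 0 fully up, 0.012 fully down on a stop; starts 0 to 0.002. It slides straight down against about 2.5 N of friction, with no spring, and stays where it is left.
- water_marker: The water reminder marker: a loose white plastic cone stump of 0.25 to 0.5 kg with a blue band at its foot and a round blue cap on a steel stem. Housing 65 mm high, 72 mm across the foot, 54 mm across its top. Origin: centre of its underside, on the shelf; z up. The three markers may stand in any left-right order.
- water_top (a point): Centre of the flat top of the water marker's blue cap, which is 36 mm across and 10 mm thick; it is the spot to tap, from above. It stands 96 mm above the shelf with the cap fully up, 84 mm with it fully down and let go, and goes down with the cap. The cap sits on a soft cushion that gives 1.2 N per mm, up to 8 mm, under the finger and springs back when let go.
- water_cap (a joint): How far the stem of the blue cap has been pushed down, m, without the give of the cushion: 0 fully up, 0.012 fully down on a stop; starts 0 to 0.002. It slides straight down against about 2.5 N of friction, with no spring, and stays where it is left.
- perch_marker: The perch reminder marker: a loose white plastic cone stump of 0.25 to 0.5 kg with a yellow band at its foot and a round yellow cap on a steel stem. Housing 80 mm high, 72 mm across the foot, 54 mm across its top. Origin: centre of its underside, on the shelf; z up. The three markers may stand in any left-right order.
- perch_top (a point): Centre of the flat top of the perch marker's yellow cap, which is 36 mm across and 10 mm thick; it is the spot to tap, from above. It stands 111 mm above the shelf with the cap fully up, 99 mm with it fully down and let go, and goes down with the cap. The cap sits on a soft cushion that gives 1.2 N per mm, up to 8 mm, under the finger and springs back when let go.
- perch_cap (a joint): How far the stem of the yellow cap has been pushed down, m, without the give of the cushion: 0 fully up, 0.012 fully down on a stop; starts 0 to 0.002. It slides straight down against about 2.5 N of friction, with no spring, and stays where it is left.
- shelf: Fixed narrow aluminium shelf on which everything stands, 300 mm deep (its x), 1120 mm long (its y), its top 50 mm above the work surface. Origin: centre of its footprint, at the level of the work surface.
- bath: Loose blue ceramic bird bath dish, 110 mm across, 35 mm high, behind the markers. Origin: centre of its underside. Bystander.
- scoop: Loose green plastic seed scoop lying on the shelf behind the markers, 150 mm long (its x: pan 70 mm to +x, handle 80 mm to -x), 50 mm wide, 30 mm high. Origin: on its underside level, where the handle meets the pan. Bystander.
- dowel: Loose wooden perch dowel lying on the shelf, 186 mm long (its x), 16 mm thick with 28 mm square end blocks. Origin: under its middle, on the shelf. Bystander.
- feeder: Loose green plastic bird feeder at the shelf's right-hand end (-y): 140 x 140 mm at the roof, 161 mm high with its wire loop, 0.8 kg. Its open front, with the swing door, looks to its -x. Origin: centre of its underside. Bystander.
- door_edge (a point): Free edge of the feeder's clear swing door, 60 mm above the shelf, at its black pull strip. The door, 104 mm wide, hangs on an upright hinge at the feeder's right-hand (-y) side and starts closed or up to about 0.5 rad ajar. Bystander.
Mind the look-alikes: they are no part of the job. What is shaped like the water_marker but black or green is not meant.

How it is judged:
On the way, in this order (a step that is already met when the one before it is completed fails the run):
1. the red seed cap is pushed down while the blue and yellow caps are still up (value of joint seed_cap above 0.007 m and value of joint each of water_cap, perch_cap below 0.005 m), for 0.2 s.
2. the blue water cap is pushed down while the yellow cap is still up (value of joint each of seed_cap, water_cap above 0.007 m and value of joint perch_cap below 0.005 m), for 0.2 s.
3. the yellow perch cap is pushed down as well (value of joint each of seed_cap, water_cap, perch_cap above 0.007 m), for 0.2 s.
At the end, for the whole second after the job is handed in: All three caps are down by more than 7 mm of their 12 mm; the markers stand upright (within 0.1 rad), at rest, within 20 mm of where they started; dish, scoop, dowel, feeder and the edge of its door are within 20 mm of where they started (all of step 3 and distance of each of seed_marker, water_marker, perch_marker, bath, scoop, dowel, feeder, door_edge from where it was at the start of the episode below 0.02 m and angle between each of seed_marker, water_marker, perch_marker's own z axis and vertical below 0.1 rad and linear speed of each of seed_marker, water_marker, perch_marker below 0.02 m/s); the robot touches nothing.
It fails at once if a marker is hit or pressed harder than 20 N (contact force between the fingers and seed_marker above 20 N or contact force between the fingers and water_marker above 20 N or contact force between the fingers and perch_marker above 20 N).
It fails at once if a marker is lifted, carried or shoved more than 20 mm, or tipped by more than 0.25 rad (distance of any of seed_marker, water_marker, perch_marker from where it was at the start of the episode above 0.02 m or angle between any of seed_marker, water_marker, perch_marker's own z axis and vertical above 0.25 rad).
It fails at once if the dish, scoop, dowel, feeder or its door is moved more than 20 mm (distance of any of bath, scoop, dowel, feeder, door_edge from where it was at the start of the episode above 0.02 m).
It also fails if it takes over 48 s, if anything falls off the work surface, if the arm or the gripper's body presses on something with over 40 N, if the wrist force passes 120 N, or if a joint passes its speed limit or range.

## Working session

There is one attempt and no reset: what is moved stays moved. The work goes in short steps, Python scripts to look and compute and a shell command to move; the robot and the scene stay as the last step left them, time stands still between calls to the robot, and variables do not carry over. Pictures are saved under pics/ and viewed, at most 10 in all, crops included, and the job is handed in when it is done.

```bash
mkdir -p pics; python3 - <<'E'
from workcell import bot
import cv2,numpy as np
s=bot.observe();print(s)
for n in("scene","side"):
    im=bot.snapshot(n);cv2.imwrite(f"pics/{n}0.png",im[:,:,::-1]);print(n,bot.camera_model(n))
print(bot.camera_model("wrist"))
E
```

```text
{'clock': 0.0, 'joints': array([-8.87409506e-01,  3.85539366e-01,  6.58416628e-03, -5.22020723e-04,
       -1.19397100e+00, -2.58553580e-01]), 'qd': array([-9.22180844e-04, -5.79212493e-04,  2.08325834e-04, -8.25061943e-05,
        1.58471931e-03,  9.16308434e-04]), 'effort': array([-4.96723260e-04, -3.90664279e+01,  1.87409949e+01,  4.22000617e+00,
        1.09912996e-02, -1.97866420e-04]), 'position': array([ 0.25735139, -0.56889814,  0.22945023]), 'tool_rot': array([-2.10728554e-01,  9.77544006e-01,  1.05907382e-03, -2.67033411e-04]), 'wrist_force': array([ 1.4941536 , -0.07748347,  0.28967863]), 'torque': array([-0.05933444, -0.02142717, -0.01385754]), 'finger_force': 0.0, 'grip_width': 0.9992464987128801}
scene {'vfov': 50.58896955402054, 'cx': 317.62161404925166, 'cy': 196.6520575797514, 'extrinsics': array([[ 0.72134258,  0.69254897,  0.00638805, -0.32384273],
       [ 0.57098251, -0.58945103, -0.57142494, -0.24374172],
       [-0.39197431,  0.41584061, -0.82062947,  1.58918593],
       [ 0.        ,  0.        ,  0.        ,  1.        ]])}
side {'vfov': 51.771771632424205, 'cx': 319.8721110476013, 'cy': 204.6622501549506, 'extrinsics': array([[ 0.82042652, -0.57173778, -0.00403007, -0.43391216],
       [-0.4161648 , -0.592321  , -0.6899005 ,  0.25019097],
       [ 0.39205509,  0.56768983, -0.72389299,  1.1901653 ],
       [ 0.        ,  0.        ,  0.        ,  1.        ]])}
{'vfov': 59.00595947603064, 'cx': 318.5846019450388, 'cy': 200.15712065295025, 'mount': array([[ 6.64280983e-04, -9.52463414e-01, -3.04652268e-01,
         8.44829150e-02],
       [ 9.99999779e-01,  6.26913956e-04,  2.20475066e-04,
         6.30047760e-04],
       [-1.90036755e-05, -3.04652348e-01,  9.52463620e-01,
        -1.54250494e-01],
       [ 0.00000000e+00,  0.00000000e+00,  0.00000000e+00,
         1.00000000e+00]])}
```

View pics/scene0.png

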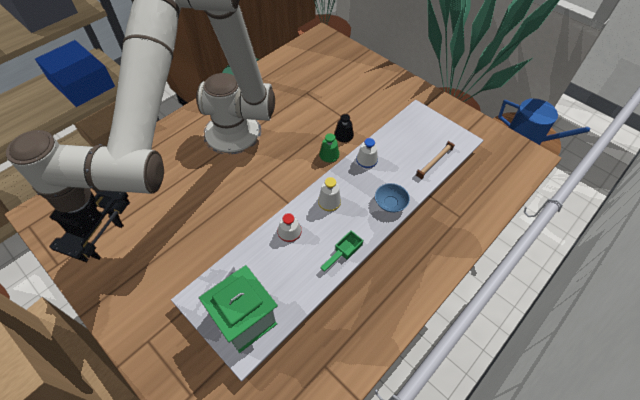

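View pics/side0.png

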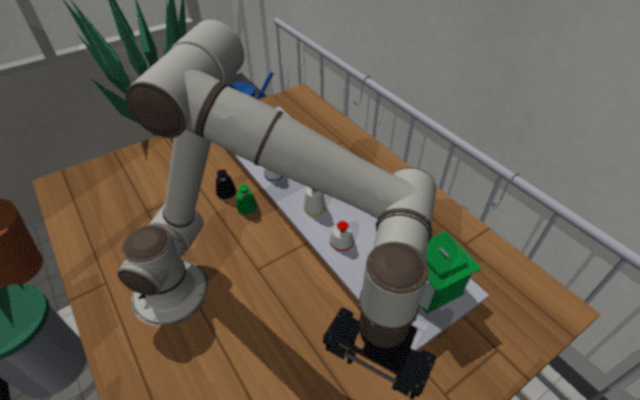

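The scene picture shows red cap (289,219), yellow (330,183) and blue (370,143) on white housings. Candidates that could be confused: the green (330,148) and black (345,127) look-alikes on the table, and the blue dish (391,197) and blue can (535,118). I choose the coloured caps on white housings.

```bash
cat > h.py <<'E'
import cv2,numpy as np
from scipy.spatial.transform import Rotation as R
from workcell import bot
TOP=dict(red=.131,blue=.146,yellow=.161)
def mask(im,c):
    h=cv2.cvtColor(im,cv2.COLOR_RGB2HSV);H,S,V=cv2.split(h)
    r=dict(red=(H<8)|(H>172),blue=(H>105)&(H<128),yellow=(H>20)&(H<34))[c]
    return (r&(S>150)&(V>90)).astype(np.uint8)
def blobs(im,c):
    n,l,st,ce=cv2.connectedComponentsWithStats(mask(im,c))
    return [(int(st[i,4]),ce[i].round(1),l==i) for i in range(1,n) if st[i,4]>15]
def cam(name,s=None):
    m=bot.camera_model(name);f=200/np.tan(np.radians(m['vfov']/2))
    if name=='wrist':
        T=np.eye(4);T[:3,:3]=R.from_quat(s['tool_rot']).as_matrix();T[:3,3]=s['position'];T=T@m['mount']
    else: T=np.linalg.inv(m['extrinsics'])
    return T,f,m['cx'],m['cy']
def plane(C,uv,z):
    T,f,cx,cy=C;d=T[:3,:3]@[(uv[0]-cx)/f,(uv[1]-cy)/f,1];o=T[:3,3]
    return o+d*(z-o[2])/d[2]
E
python3 - <<'E'
from h import *
im=cv2.imread('pics/scene0.png')[:,:,::-1].copy();C=cam('scene')
for c in TOP:
    for a,p,_ in blobs(im,c): print(c,a,p,plane(C,p,TOP[c]-.003).round(4))
for n,p,z in [('shelf',(173,300),.05),('shelf',(242,379),.05),('shelf',(417,100),.05),('shelf',(482,142),.05),('feedertop',(203,300),.17),('f2',(235,268),.17),('f3',(276,305),.17),('f4',(238,335),.17),('grn',(330,140),.08),('blk',(345,118),.08)]: print(n,plane(C,p,z).round(3))
cv2.imwrite('pics/crop.png',cv2.resize(im[110:250,260:420,::-1],None,fx=4,fy=4,interpolation=cv2.INTER_CUBIC))
E
```

```text
red 87 [288.  218.5] [ 0.4913 -0.1687  0.128 ]
blue 1616 [68.5 62.5] [-0.5922 -0.2698  0.143 ]
blue 576 [539.  112.8] [0.8099 0.7212 0.143 ]
blue 24 [504.5 120.2] [0.7427 0.6064 0.143 ]
blue 57 [573.4 131. ] [0.933  0.7217 0.143 ]
blue 61 [369.3 142.3] [0.4783 0.21   0.143 ]
yellow 69 [330.1 182.2] [ 0.5042 -0.0053  0.158 ]
shelf [ 0.416 -0.539  0.05 ]
shelf [ 0.708 -0.54   0.05 ]
shelf [0.423 0.576 0.05 ]
shelf [0.717 0.562 0.05 ]
feedertop [ 0.531 -0.493  0.17 ]
f2 [ 0.522 -0.383  0.17 ]
f3 [ 0.669 -0.377  0.17 ]
f4 [ 0.659 -0.488  0.17 ]
grn [0.342 0.172 0.08 ]
blk [0.309 0.288 0.08 ]
```

View pics/crop.png

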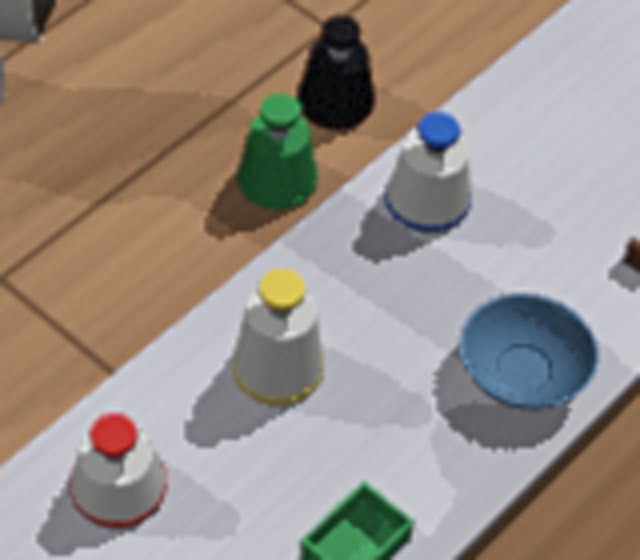

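The crop confirms red, yellow and blue caps on white housings, with the green and black look-alikes off the shelf. I'm moving to hover over red, shutting the fingers on the way.

```bash
python3 -m crank '[[0,0,0,0.0195,0.0333,0.002,0],[0,0,0,0.0195,0.0333,0.002,0],[0,0,0,0.0195,0.0333,0.002,0],[0,0,0,0.0195,0.0333,0.002,0],[0,0,0,0.0195,0.0333,0.002,0],[0,0,0,0.0195,0.0333,0.002,0],[0,0,0,0.0195,0.0333,0,0],[0,0,0,0.0195,0.0333,0,0],[0,0,0,0.0195,0.0333,0,0],[0,0,0,0.0195,0.0333,0,0],[0,0,0,0.0195,0.0333,0,0],[0,0,0,0.0195,0.0333,0,0],[0,0,0,0,0,0,0],[0,0,0,0,0,0,0],[0,0,0,0,0,0,0],[0,0,0,0,0,0,0]]' 10
cat > look.py <<'E'
from h import *
import sys
c=sys.argv[1]
s=bot.observe();im=bot.snapshot('wrist');cv2.imwrite(f'pics/w_{c}.png',im[:,:,::-1]);C=cam('wrist',s)
print(s['clock'],s['position'].round(4),s['grip_width'],s['wrist_force'].round(2))
for a,p,m in blobs(im,c):
    if a>200: print(a,p,plane(C,p,TOP[c]-.001).round(4))
E
python3 look.py red
```

```text
clock: 1.43
position: [0.4909, -0.1705, 0.2423]
tool_rot: [-0.21, 0.978, 0.0, -0.0]
wrist_force: [-0.1, 0.0, 0.2]
grip_width: 0.009
finger_force: 0.0
1.4333 [ 0.4909 -0.1705  0.2423] 0.00905474552524682 [-0.14  0.02  0.2 ]
1389 [322.5 196.4] [ 0.4871 -0.168   0.13  ]
```

View pics/w_red.png

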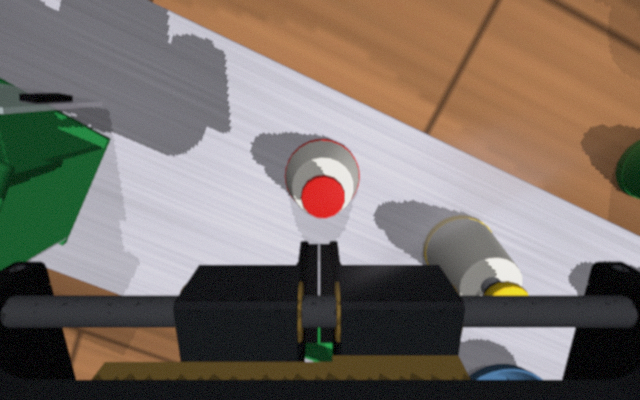

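The wrist picture shows the red cap at (322,196), just ahead of the closed fingertips (318,245). Red needs a shift of (-0.003, +0.002), then I lower to TCP 0.150.

```bash
python3 -m crank '[[0,0,0,-0.003,0.002,-0.023,0],[0,0,0,0,0,-0.023,0],[0,0,0,0,0,-0.023,0],[0,0,0,0,0,-0.023,0],[0,0,0,0,0,0,0],[0,0,0,0,0,-0.004,0],[0,0,0,0,0,-0.004,0],[0,0,0,0,0,-0.003,0],[0,0,0,0,0,-0.003,0],[0,0,0,0,0,-0.003,0],[0,0,0,0,0,-0.003,0],[0,0,0,0,0,-0.003,0],[0,0,0,0,0,0,0],[0,0,0,0,0,0,0]]'
```

```text
clock: 2.65
position: [0.4891, -0.1679, 0.1278]
tool_rot: [-0.211, 0.977, -0.0, 0.001]
wrist_force: [0.4, -1.3, 2.0]
grip_width: 0.006
finger_force: 1.0
```

```bash
python3 -m crank '[[0,0,0,0,0,-0.002,0],[0,0,0,0,0,-0.002,0],[0,0,0,0,0,-0.001,0],[0,0,0,0,0,0,0],[0,0,0,0,0,0,0]]'
```

```text
clock: 3.07
position: [0.4891, -0.1679, 0.123]
tool_rot: [-0.211, 0.977, -0.0, 0.001]
wrist_force: [-0.3, -1.0, 5.0]
grip_width: 0.007
finger_force: 2.6
```

The force of 5 N shows red is on its stop. Next is blue.

```bash
python3 -m crank '[[0,0,0,0,0,0.015,0],[0,0,0,0,0,0.035,0],[0,0,0,0,0,0.035,0],[0,0,0,0,0,0.04,0],[0,0,0,-0.001,0.0378,0,0],[0,0,0,-0.001,0.0378,0,0],[0,0,0,-0.001,0.0378,0,0],[0,0,0,-0.001,0.0378,0,0],[0,0,0,-0.001,0.0378,0,0],[0,0,0,-0.001,0.0378,0,0],[0,0,0,-0.001,0.0378,0,0],[0,0,0,-0.001,0.0378,0,0],[0,0,0,-0.001,0.0378,0,0],[0,0,0,-0.001,0.0378,0,0],[0,0,0,0,0,0,0],[0,0,0,0,0,0,0]]'; python3 look.py blue
```

```text
clock: 4.4
position: [0.4773, 0.2117, 0.246]
tool_rot: [-0.212, 0.977, -0.0, -0.002]
wrist_force: [-0.2, -0.1, -0.3]
grip_width: 0.001
finger_force: 0.0
4.4 [0.4773 0.2117 0.246 ] 0.000917519287711093 [-0.22 -0.13 -0.27]
1473 [320.9 199.2] [0.4727 0.2123 0.145 ]
```

View pics/w_blue.png

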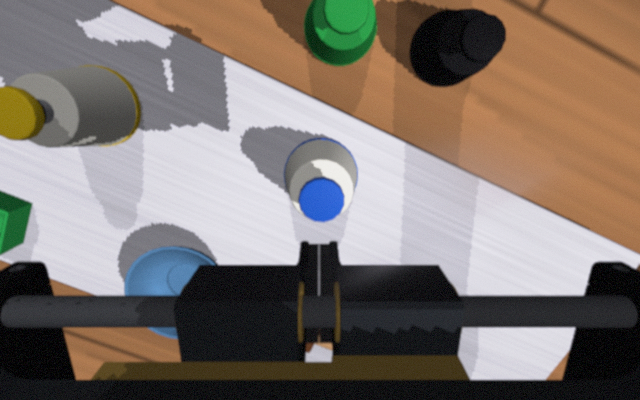

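The blue cap on a white housing is at (321,199), while the green and black look-alikes sit at (345,15) and (460,45). Pressing blue, shifted -0.003 in x.

```bash
python3 -m crank '[[0,0,0,-0.003,0,-0.02,0],[0,0,0,0,0,-0.02,0],[0,0,0,0,0,-0.02,0],[0,0,0,0,0,-0.02,0],[0,0,0,0,0,0,0],[0,0,0,0,0,-0.004,0],[0,0,0,0,0,-0.004,0],[0,0,0,0,0,-0.004,0],[0,0,0,0,0,-0.003,0],[0,0,0,0,0,-0.003,0],[0,0,0,0,0,-0.003,0],[0,0,0,0,0,-0.003,0],[0,0,0,0,0,-0.003,0],[0,0,0,0,0,-0.001,0],[0,0,0,0,0,0,0],[0,0,0,0,0,0,0]]'
```

```text
clock: 5.78
position: [0.4759, 0.2103, 0.1398]
tool_rot: [-0.211, 0.978, -0.0, 0.0]
wrist_force: [0.8, -0.6, 2.7]
grip_width: 0.003
finger_force: 1.5
```

```bash
python3 -m crank '[[0,0,0,0,0,-0.002,0],[0,0,0,0,0,0,0],[0,0,0,0,0,0,0]]'
```

```text
clock: 6.03
position: [0.4759, 0.2103, 0.138]
tool_rot: [-0.211, 0.978, 0.0, 0.0]
wrist_force: [-0.3, -1.1, 5.4]
grip_width: 0.005
finger_force: 2.6
```

The force of 5.4 N shows blue is on its stop. Next is yellow.

```bash
python3 -m crank '[[0,0,0,0,0,0.015,0],[0,0,0,0,0,0.035,0],[0,0,0,0,0,0.035,0],[0,0,0,0,0,0.037,0],[0,0,0,0.0043,-0.0358,0,0],[0,0,0,0.0043,-0.0358,0,0],[0,0,0,0.0043,-0.0358,0,0],[0,0,0,0.0043,-0.0358,0,0],[0,0,0,0.0043,-0.0358,0,0],[0,0,0,0.0043,-0.0358,0,0],[0,0,0,0,0,0,0],[0,0,0,0,0,0,0]]'; python3 look.py yellow
```

```text
clock: 7.03
position: [0.5009, -0.006, 0.2586]
tool_rot: [-0.209, 0.978, 0.0, -0.001]
wrist_force: [0.5, 0.4, -0.1]
grip_width: 0.002
finger_force: 0.0
7.0333 [ 0.5009 -0.006   0.2586] 0.002437488513929589 [ 0.53  0.43 -0.13]
1519 [320.7 204.1] [ 0.4993 -0.0041  0.16  ]
```

View pics/w_yellow.png

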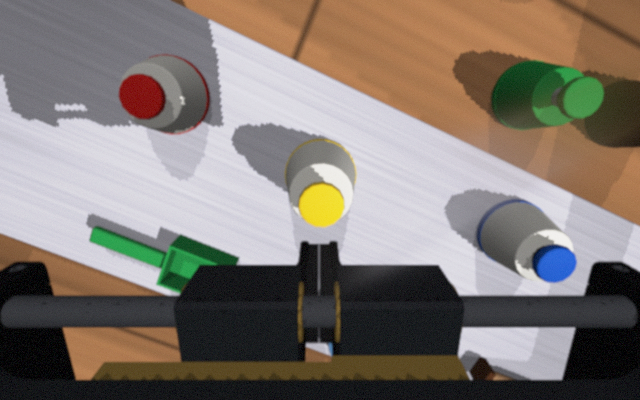

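Yellow is at (321,204), and the red (143,97) and blue (555,263) markers stand upright. Pressing yellow.

```bash
python3 -m crank '[[0,0,0,-0.001,0.001,-0.0195,0],[0,0,0,0,0,-0.0195,0],[0,0,0,0,0,-0.0195,0],[0,0,0,0,0,-0.0195,0],[0,0,0,0,0,0,0],[0,0,0,0,0,-0.004,0],[0,0,0,0,0,-0.004,0],[0,0,0,0,0,-0.004,0],[0,0,0,0,0,-0.003,0],[0,0,0,0,0,-0.003,0],[0,0,0,0,0,-0.003,0],[0,0,0,0,0,-0.003,0],[0,0,0,0,0,-0.003,0],[0,0,0,0,0,-0.001,0],[0,0,0,0,0,0,0],[0,0,0,0,0,0,0]]'
```

```text
clock: 8.42
position: [0.501, -0.0034, 0.154]
tool_rot: [-0.211, 0.978, 0.0, 0.001]
wrist_force: [0.5, 2.6, 4.5]
grip_width: 0.005
finger_force: 2.0
```

```bash
python3 -m crank '[[0,0,0,0,0,-0.001,0],[0,0,0,0,0,0,0],[0,0,0,0,0,0,0]]';python3 -m crank '[[0,0,0,0,0,0.015,0],[0,0,0,0,0,0.035,0],[0,0,0,0,0,0.035,0],[0,0,0,0,0,0.035,0],[0,0,0,-0.035,0,0.01,0],[0,0,0,-0.035,0,0,0],[0,0,0,-0.035,0,0,0],[0,0,0,0,0,0,0],[0,0,0,0,0,0,0],[0,0,0,0,0,0,0]]'
python3 - <<'E'
from h import *
im=bot.snapshot('scene');C=cam('scene')
for c in TOP:
    for a,p,_ in blobs(im,c):
        if 40<a<120: print(c,a,p,plane(C,p,TOP[c]-.015).round(4))
cv2.imwrite('pics/end.png',cv2.resize(im[100:380,170:470,::-1],None,fx=2,fy=2))
E
```

```text
clock: 8.67
position: [0.5009, -0.0034, 0.153]
tool_rot: [-0.211, 0.978, 0.0, 0.001]
wrist_force: [-0.3, 2.5, 4.8]
grip_width: 0.01
finger_force: 2.6
clock: 9.5
position: [0.3951, -0.004, 0.2823]
tool_rot: [-0.211, 0.978, -0.0, -0.0]
wrist_force: [-0.5, 0.3, -0.3]
grip_width: 0.006
finger_force: 0.0
red 83 [288.1 220.6] [ 0.4908 -0.1687  0.116 ]
blue 69 [573.8 131.1] [0.9334 0.7375 0.131 ]
blue 60 [369.  144.4] [0.4774 0.2115 0.131 ]
yellow 58 [329.4 184.8] [ 0.5034 -0.0071  0.146 ]
```

View pics/end.png

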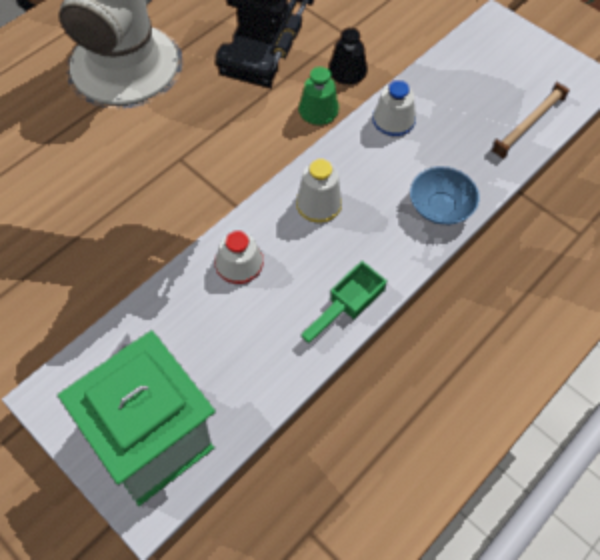

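The end picture shows all three caps down at (237,241), (398,90) and (320,169). The markers stand upright in place, the other items are undisturbed, and the robot is clear.

```bash
python3 -c "
from workcell import bot
print(bot.close_job())"
```

```text
the job is handed in; nothing more can be done
None
```

I tapped the red, blue and yellow caps down onto their stops in that order, at about 5 N each. The last picture showed the markers upright in place and nothing else disturbed. I handed the job in about 9.6 s into the 48 s limit; the hand-in returned no verdict.

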